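# Index the specimen carrier against the orange flip stop

## Task

Flip the orange stop fully down across the lane, leaving the blue one up. Then slide the grey specimen carrier flush along the aluminium fence until it bears on the orange stop's rubber nose, press it home with about 10 N (never let it push on the stop with more than 16 N), and let go so that it stays there, flush on the fence and still bearing on the nose. Leave everything else on the bench undisturbed.

Things in the scene. Friction and masses are not known exactly. Their poses are not given: they have to be found in the camera images.
- jig: Fixed jig: black plate 155 x 500 x 8 mm with an aluminium fence 40 mm thick, 500 mm long, top 33 mm above the table. Origin at table height under the middle of the fence face. +y runs along the fence, the way the carrier is to slide; the lane is at -x of the face (plate to x = -110 mm), the fence at x = 0 to 40 mm. Orange and blue stops stand on it, either one nearer.
- carrier: Loose grey block 60 (x) x 100 (y) x 30 mm, 0.45 to 0.8 kg, white disc and steel grip bar 14 (x) x 46 (y) mm on its middle (bar 30 to 66 mm above its underside). Origin at the centre of the underside. Lies on the plate at the lane's -y end, off the fence and askew. Its +y end meets the nose; flush, its origin is at jig x = -30 mm. Slides with 2 to 9 N drag; passes under a raised flag.
- orange_flag (a joint): The orange stop's hinged flag, swing in rad: 0 = raised, leaning back 35 degrees past upright, away from the lane; 2.182 = fully down on its end stop, level across the lane. Stiff hinge (0.12 N m): it stays where it is left; about 3 N at its tip moves it.
- orange_hinge (a point): Point on the orange flag's hinge axis, at the middle of the flag's width: 20 mm behind the fence face, 45 mm above the table; the axis runs along the fence. Flag: a bar 16 mm wide and 10 mm thick reaching 62 mm from this axis; under its outer 38 mm a blade of the same width that, when down, reaches to 3 mm over the plate.
- orange_tip (a point): Middle of the free end of the orange flag's bar, 62 mm from the hinge axis.
- orange_stop: Orange stop's mount: two dark cheeks on the fence, 31 mm over all, to 55 mm above the table. Origin at table height under the fence face, axes as jig. Flag's rubber nose (16 mm round, on a screw) points to jig -y; flag down, it is 30 mm off the fence face, 28 mm up. Its end is 14 to 38 mm before the flag's middle (varies, not measured). It yields 1 mm per 4 N, at most 6 mm, and damps.
- blue_flag (a joint): The blue stop's hinged flag, swing in rad: 0 = raised, leaning back 35 degrees past upright, away from the lane; 2.182 = fully down on its end stop, level across the lane. Stiff hinge (0.12 N m): it stays where it is left; about 3 N at its tip moves it. Same make as the orange one.
- blue_hinge (a point): Point on the blue flag's hinge axis, in the middle of the flag's width.
- sample_ring: Bystander: aluminium ring, 64 mm across, 18 mm high. Origin under its centre.
- loading_weight: Bystander: steel weight, 48 mm across, 45 mm high. Origin under its centre.
- holder_cap: Bystander: black stepped cap, 60 mm across, 22 mm high. Origin under its centre.
- felt_puck: Bystander: white disc, 70 mm across, 12 mm high. Origin under its centre.
- jar: Bystander: amber jar, 50 mm across, 60 mm high. Origin under its centre.
- driver: Bystander: screwdriver, 160 mm long, lying. Origin under its middle.

How it is judged:
On the way, in this order (a step that is already met when the one before it is completed fails the run):
1. the orange flag is swung fully down while the carrier does not yet touch it (value of joint orange_flag above 2.1017 rad and contact force between carrier and orange_stop below 0.1 N), for 0.2 s.
2. the carrier, flush on the fence, is pressed on the nose with more than 6 N (value of joint orange_flag above 2.1017 rad and x of carrier in the frame of jig above -0.0325 m and angle between the y axis of carrier and the y axis of jig, either way round below 0.03 rad and contact force between carrier and orange_stop above 6 N), for 0.3 s.
At the end, for the whole second after the job is handed in: The orange flag is fully down (within 0.08 rad), the blue one still up; the carrier lies flat on the plate, at rest, flush on the fence (within 2.5 mm and 0.03 rad) and still bearing on the orange stop's nose (more than 0.2 N), having been pressed on it with more than 6 N for 0.3 s (value of joint orange_flag above 2.1017 rad and value of joint blue_flag below 0.3 rad and x of carrier in the frame of jig above -0.0325 m and angle between the y axis of carrier and the y axis of jig, either way round below 0.03 rad and contact force between carrier and orange_stop above 0.2 N and height (world z) of carrier below 0.012 m and angle between carrier's own z axis and vertical below 0.06 rad and linear speed of carrier below 0.01 m/s); the robot touches nothing.
It fails at once if the carrier pushes on the orange stop with more than 16 N (contact force between carrier and orange_stop above 16 N).
It fails at once if the blue flag is swung down from its raised place (past 0.3 rad) (not (value of joint blue_flag below 0.3 rad)).
It fails at once if a bystander is moved by more than 20 mm (distance of any of sample_ring, loading_weight, holder_cap, felt_puck, jar, driver from where it was at the start of the episode above 0.02 m).
It also fails if it takes over 72 s, if anything falls off the work surface, if the arm or the gripper's body presses on something with over 40 N, if the wrist force passes 120 N, or if a joint passes its speed limit or range.

## Robot

A 6-joint arm with a two-finger parallel gripper is mounted at the origin on the work surface. World frame = base frame: x ahead of the robot, y to its left, z up, the work surface at z = 0. Lengths are in m, angles in rad, forces in N, time in s.
With the tool pointing down it reaches from about 0.35 to 0.85 m from the base axis. Payload 8.1 kg.
Tool frame: the origin (TCP) lies on the centre line of the jaws, within the pads' length; the fingertips stand 11 mm ahead of it and the grasp point (between the pads) lies 8 mm behind it; y points along the fingers, z is the direction in which the jaws open and shut, and the axes are right-handed (so a half turn about y gives the same grasp; the last joint's range is limited). The gripper opens to 85 mm and grips with 20 to 120 N. Pads are 22 mm wide; open, the fingers measure 114 mm over their backs; the gripper's body (76 mm by 85 mm) begins 54 mm behind the grasp point. The pads swing forward as they close: fully open they stand 13 mm farther back than shut.
Start: joints at [-1.267, 0.13, 1.488, -0, 1.523, -0.085], TCP at [0.227, -0.555, 0.211] pointing down, gripper open.
Joint ranges: [-2.96, 2.96], [-0.89, 2.26], [0.02, 2.5], [-1.34, 4.48], [0, 2.73], [-2.66, 2.66]. Speed limits (rad/s): [2.39, 2.39, 2.79, 3.14, 3.14, 3.14].

## Interface

Orientations are given as a unit quaternion [x, y, z, w].
In Python, from cell import read_state, capture, close_job, boxes_of, tip_of gives the robot as it stands.
- The arm moves only by the tool send_rows, never from a script. Its arguments are lists of equal length, an entry for each row: "grip": the closure in counts, from 0 (fully open) to 255 (shut); "translation": the shift along the tool's x, y, z in mm, a list of three; "angular": the turn, a rotation vector about the tool's x, y, z in degrees, a list of three. A call has 1 to 12 rows; each row is the pose to reach, as a shift and turn from the pose measured when the call began, along the tool's axes at that moment; what a row does not reach only later rows make up. A row lasts 1/8 s, in which the tool goes at most 62.5 mm and 10.7 degrees, less where a joint would pass 70% of its speed; a pose out of reach is approached as far as the arm can. A call with a gripper value outside its range is refused whole. The fingers move at their own pace and stop on an object; "grip_force" is the grip in N (left out, the last holds). Time passes only in rows, so rows that repeat a pose let the fingers close. It gives the time, the measured TCP pose, the force and the opening at its end, in the units of the state.
- read_state(): the state, without advancing time (a new reading comes with each control period).
- capture(name): name is "scene" or "top"; returns a dict with "pixels" (400x640x3 uint8, red, green, blue), "camera_matrix" (3x3 intrinsics, pixels), "dist" ([k1, k2, p1, p2, k3] as OpenCV has them; the pictures are not rectified), "world_from_camera" (4x4, takes a point from camera to world coordinates). Camera axes: x right, y up, looking along -z (the intrinsics and any distortion apply to the point x, -y, -z); pixel columns grow to the right and rows downward; lengths in m; the calibration is good to about 2 mm. A picture is of the moment at which its call begins. There is no depth.
- close_job(): hands the job in, once; it reports no verdict.
Trained networks look in the newest picture that a camera, given by its name, has taken for a name from the list of things; names that differ only in an ending like _2 or _b are one class to them, and where a whole thing is asked for, a point or a joint stands for the part that bears it (a point fixed in the world has none). Each returns a list of dicts, best first, with "score" (0 to 1); they miss things now and then, are a little off and sometimes report something else, mostly with a low value. They report only what shows in the picture. A call takes as long as a camera call.
- boxes_of(camera, thing): "uv" ([column, row] in pixels, amid what is visible of it).
- tip_of(camera, thing): "uv" ([column, row] in pixels: a listed point, or the origin of a listed thing).
The state is a dict: "time_s": time; "joint_pos": joint angles; "joint_vel": joint speeds; "effort": joint torques, N m; "position": TCP position; "eef_rot": TCP orientation; "contact_force": force on the tool from outside, world axes, zero at the start; "torque": the same for the moment, N m; "width": finger opening in m.
Only numpy, scipy, OpenCV 4.12 (cv2) and the standard library are available. Lean on these libraries where they do the work, as an engineer would, in place of code of your own. Each camera call takes 0.05 s, during which the arm holds its last target. There are 200 camera calls.

## Working session

There is one attempt and no reset: what is moved stays moved. The work goes in short steps, Python scripts to look and compute and a tool call to move; the robot and the scene stay as the last step left them, time stands still between calls to the robot, and variables do not carry over. Pictures are saved under pics/ and viewed, about 8 in all and at most 12, crops included, and the job is handed in when it is done.

Besides the shell and the picture viewer there is one more tool, called after "Call:" by a JSON object that holds its "api" and its "payload", one argument or row to a line. send_rows: Moves the arm, as the interface text tells. Its arguments: {"type":"object","properties":{"grip":{"type":"array","items":{"type":"number"}},"translation":{"type":"array","items":{"type":"array","items":{"type":"number"}}},"angular":{"type":"array","items":{"type":"array","items":{"type":"number"}}},"grip_force":{"type":"number"}},"required":["grip","translation","angular"]}

```bash
mkdir -p pics; ls; cat > h.py <<'E'
import numpy as np, cv2
from cell import *
from scipy.spatial.transform import Rotation as R
def ray(c,uv):
    p=cv2.undistortPoints(np.array([[uv]],float),np.array(c["camera_matrix"]),np.array(c["dist"]))[0,0]
    T=np.array(c["world_from_camera"]); return T[:3,3],T[:3,:3]@np.array([p[0],-p[1],-1])
def at_z(c,uv,z):
    o,d=ray(c,uv); return o+d*(z-o[2])/d[2]
def proj(c,P):
    T=np.array(c["world_from_camera"]); q=(np.atleast_2d(P)-T[:3,3])@T[:3,:3]
    q=q*[1,-1,-1]
    return cv2.projectPoints(q,np.zeros(3),np.zeros(3),np.array(c["camera_matrix"]),np.array(c["dist"]))[0][:,0]
def save(c,n,crop=None,s=1):
    im=cv2.cvtColor(np.array(c["pixels"]),cv2.COLOR_RGB2BGR)
    if crop: a,b,x,y=crop; im=im[b:y,a:x]
    cv2.imwrite("pics/"+n,cv2.resize(im,None,fx=s,fy=s,interpolation=cv2.INTER_CUBIC))
E
python3 - <<'E'
from h import *
s=read_state(); print({k:np.round(v,3) for k,v in s.items()})
C={n:capture(n) for n in("scene","top")}
Z=dict(jig=0,carrier=.008,orange_hinge=.045,orange_tip=.045+.062*np.cos(np.radians(35)),orange_stop=0,blue_hinge=.045,sample_ring=0,loading_weight=0,holder_cap=0,felt_puck=0,jar=0,driver=0)
for n,c in C.items():
    save(c,n+"0.png"); print(n,np.round(c["world_from_camera"],2).tolist())
    for t,z in Z.items():
        for d in tip_of(n,t)[:2]: print(n,t,np.round(d["uv"]),round(d["score"],2),np.round(at_z(c,d["uv"],z),3))
E
```

```text
pics
{'time_s': np.float64(0.0), 'joint_pos': array([-1.267,  0.131,  1.489, -0.   ,  1.523, -0.085]), 'joint_vel': array([ 0.   ,  0.002, -0.001, -0.   ,  0.002, -0.001]), 'effort': array([ 0.0000e+00, -5.6940e+01, -5.0055e+01, -0.0000e+00,  1.5000e-02,
       -0.0000e+00]), 'position': array([ 0.227, -0.555,  0.21 ]), 'eef_rot': array([-0.137,  0.694, -0.693,  0.137]), 'contact_force': array([-0.006,  0.592,  0.321]), 'torque': array([-0.016, -0.012,  0.005]), 'width': np.float64(0.086)}
scene [[0.82, -0.36, 0.44, 0.99], [0.57, 0.52, -0.64, -0.63], [0.0, 0.78, 0.63, 0.75], [0.0, 0.0, 0.0, 1.0]]
scene jig [330. 238.] 0.91 [0.576 0.025 0.   ]
scene jig [338. 347.] 0.63 [ 0.759 -0.221  0.   ]
scene carrier [280. 255.] 0.56 [ 0.517 -0.098  0.008]
scene carrier [340. 220.] 0.51 [0.567 0.086 0.008]
scene orange_hinge [372. 197.] 0.75 [0.608 0.177 0.045]
scene orange_tip [381. 186.] 0.68 [0.631 0.171 0.096]
scene orange_stop [364. 206.] 0.84 [0.582 0.181 0.   ]
scene blue_hinge [341. 220.] 0.78 [0.591 0.052 0.045]
scene sample_ring [293. 156.] 0.62 [0.274 0.267 0.   ]
scene sample_ring [3
[... 638 characters left out ...]
.522 -0.094  0.008]
top orange_hinge [287. 161.] 0.51 [0.607 0.175 0.045]
top orange_tip [288. 150.] 0.54 [0.636 0.167 0.096]
top orange_stop [286. 173.] 0.72 [0.574 0.181 0.   ]
top orange_stop [287. 164.] 0.53 [0.604 0.178 0.   ]
top blue_hinge [329. 168.] 0.7 [0.59  0.045 0.045]
top blue_hinge [411. 120.] 0.39 [ 0.745 -0.21   0.045]
top sample_ring [259. 265.] 0.54 [0.281 0.259 0.   ]
top sample_ring [282. 118.] 0.36 [0.753 0.198 0.   ]
top loading_weight [419. 259.] 0.8 [ 0.309 -0.25   0.   ]
top holder_cap [413. 120.] 0.61 [ 0.755 -0.224  0.   ]
top felt_puck [285. 116.] 0.89 [0.761 0.189 0.   ]
top jar [200. 232.] 0.51 [0.378 0.452 0.   ]
top driver [337. 117.] 0.81 [0.759 0.02  0.   ]
```

View pics/top0.png

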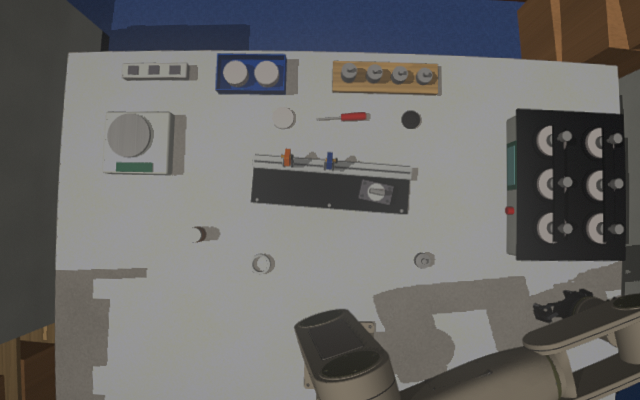

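View pics/scene0.png

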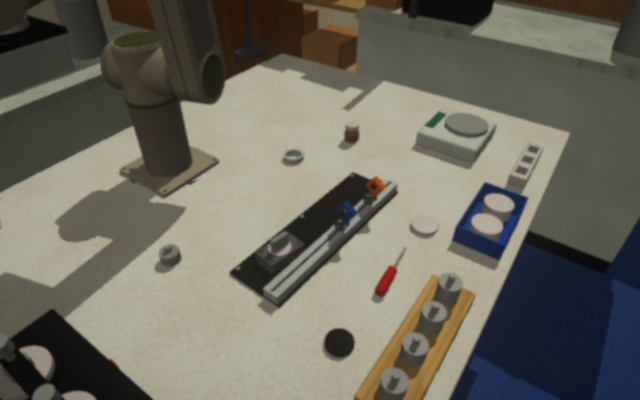

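```bash
python3 - <<'E'
from h import *
c=capture("top"); save(c,"topc.png",(240,140,430,225),4.2)
g=cv2.cvtColor(np.array(c["pixels"]),cv2.COLOR_RGB2GRAY).astype(float)
for u in (262,300,315,350,400): print(u,g[148:220,u].astype(int).tolist())
s=capture("scene"); save(s,"scenec.png",(225,165,405,305),4.2)
E
```

```text
262 [149, 150, 149, 150, 149, 149, 131, 107, 144, 147, 147, 147, 126, 81, 109, 146, 148, 146, 145, 127, 78, 58, 57, 57, 58, 57, 58, 58, 56, 57, 59, 57, 58, 56, 57, 56, 58, 57, 57, 57, 58, 58, 57, 57, 57, 58, 58, 57, 58, 58, 57, 57, 57, 56, 65, 116, 150, 150, 150, 150, 150, 150, 150, 150, 150, 150, 150, 150, 150, 150, 150, 151]
300 [149, 149, 149, 149, 149, 149, 149, 150, 149, 125, 84, 96, 98, 99, 99, 85, 66, 82, 100, 121, 142, 141, 121, 75, 53, 52, 54, 52, 53, 53, 54, 53, 53, 54, 53, 54, 54, 53, 53, 53, 53, 53, 53, 53, 54, 53, 53, 52, 54, 53, 54, 54, 54, 54, 55, 54, 52, 62, 114, 149, 149, 148, 150, 149, 149, 148, 149, 148, 148, 148, 149, 149]
315 [149, 149, 149, 150, 138, 118, 114, 110, 110, 110, 96, 105, 140, 141, 141, 140, 119, 79, 108, 140, 142, 142, 139, 121, 80, 55, 52, 53, 55, 52, 53, 52, 52, 53, 52, 53, 53, 53, 51, 52, 53, 52, 53, 53, 53, 51, 52, 53, 52, 53, 53, 53, 54, 53, 55, 54, 53, 53, 59, 111, 148, 150, 148, 148, 148, 148, 149, 149, 148, 149, 148, 147]
350 [149, 149, 149, 149, 149, 149, 149, 137, 112, 108, 108, 107, 101, 86, 87, 99, 106, 126, 136, 107, 79, 113, 144, 146, 145, 144, 120, 68, 53, 52, 52, 52, 54, 53, 52, 52, 53, 52, 53, 51, 53, 52, 52, 53, 53, 53, 53, 52, 53, 52, 53, 53, 53, 52, 53, 53, 52, 53, 53, 53, 54, 62, 113, 149, 149, 148, 149, 148, 149, 148, 149, 149]
400 [150, 149, 149, 150, 149, 148, 149, 149, 150, 150, 150, 149, 149, 150, 150, 149, 140, 118, 123, 141, 141, 141, 134, 104, 86, 116, 142, 142, 141, 144, 125, 71, 55, 56, 57, 56, 57, 58, 56, 57, 58, 57, 56, 57, 57, 56, 57, 56, 57, 56, 58, 57, 57, 57, 57, 57, 57, 57, 57, 57, 58, 83, 100, 100, 79, 70, 121, 149, 150, 149, 149, 150]
```

View pics/topc.png

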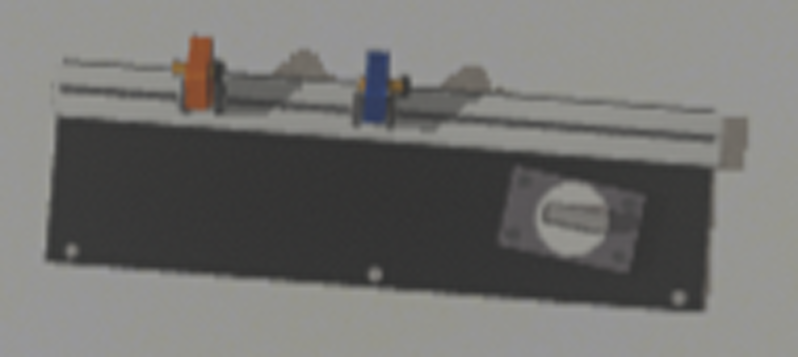

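View pics/scenec.png

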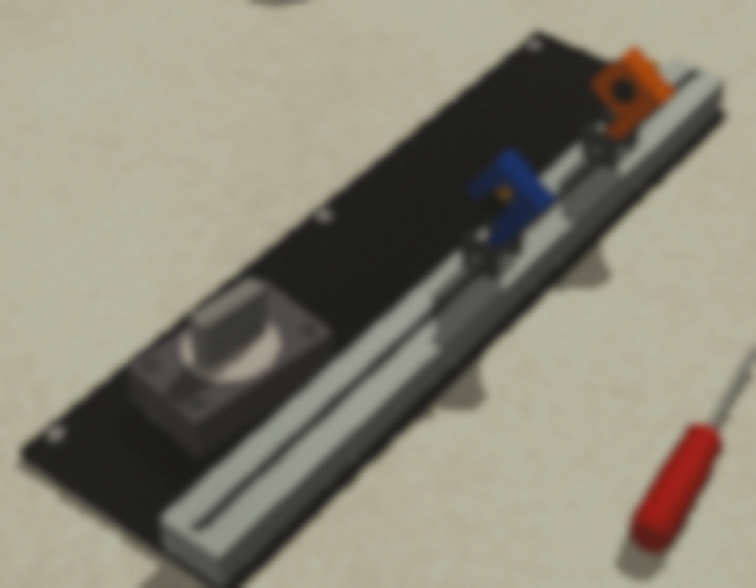

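```bash
python3 - <<'E'
from h import *
c=capture("top"); g=cv2.cvtColor(np.array(c["pixels"]),cv2.COLOR_RGB2GRAY).astype(float)
P=[]
for u in range(260,404,2):
    if 320<u<340: continue
    col=g[185:225,u]; k=np.where((col[:-1]<104)&(col[1:]>=104))[0][-1]
    P.append(at_z(c,[u,185+k+(104-col[k])/(col[k+1]-col[k])],.008)[:2])
P=np.array(P); b,a=np.polyfit(P[:,1],P[:,0],1); r=P[:,0]-a-b*P[:,1]
ok=abs(r)<.002; b,a=np.polyfit(P[ok,1],P[ok,0],1); th=-np.arctan(b); print("yaw",th,"rms",r[ok].std(),ok.sum())
ex=np.array([np.cos(th),np.sin(th)]); ey=np.array([-np.sin(th),np.cos(th)])
def ends(rows):
    L=[];Rr=[]
    for v in rows:
        row=g[v]
        k=[k for k in range(240,265) if row[k]>=104>row[k+1]][-1]; L.append(at_z(c,[k+(row[k]-104)/(row[k]-row[k+1]),v],.008)[:2]@ey)
        k=[k for k in range(400,425) if row[k]<104<=row[k+1]][0]; Rr.append(at_z(c,[k+(104-row[k])/(row[k+1]-row[k]),v],.008)[:2]@ey)
    return np.array(L),np.array(Rr)
L,Rr=ends(range(186,200)); print("ends",np.round(L,4),np.round(Rr,4))
ym=(np.median(L)+np.median(Rr))/2; xm=(np.array([a,0])@ex); print("len",np.median(L)-np.median(Rr))
O=ex*(xm+.110)+ey*ym; print("jig O",O)
J=lambda p:(np.array([ (p[:2]-O)@ex,(p[:2]-O)@ey]))
for n,uv,z in [("carr A",(514,165),.038),("B",(645,195),.038),("C",(630,272),.038),("D",(498,243),.038),
  ("bar l",(544,214),.074),("bar r",(607,222),.074)]:
    q=[240+uv[0]/4.2-.5,140+uv[1]/4.2-.5]; p=at_z(c,q,z); print(n,np.round(p,4),np.round(J(p),4))
s=capture("scene")
for n,cc in(("top",c),("scene",s)):
  for t,z in(("carrier",.008),("orange_hinge",.045),("orange_tip",.0958),("blue_hinge",.045),("jig",0),("orange_stop",0)):
    d=tip_of(n,t)
    if d: print(n,t,np.round(J(at_z(cc,d[0]["uv"],z)),4))
# reproject fence in scene for check
f=lambda x,y,z: np.r_[O+ex*x+ey*y,z]
im=cv2.resize(cv2.cvtColor(np.array(s["pixels"]),cv2.COLOR_RGB2BGR)[165:305,225:405],None,fx=4.2,fy=4.2)
for x,y,z in [(0,-.25,.033),(0,.25,.033),(.04,-.25,.033),(.04,.25,.033),(-.11,-.25,.008),(-.11,.25,.008)]:
    q=(proj(s,f(x,y,z))[0]-[225,165]+.5)*4.2; cv2.circle(im,tuple(q.astype(int)),3,(0,255,255),-1)
cv2.imwrite("pics/chk.png",im)
np.savez("jig.npz",O=O,th=th)
E
```

```text
yaw -0.05397493264790008 rms 0.00036031114802538734 63
ends [0.316  0.3161 0.3165 0.3162 0.3159 0.316  0.3166 0.3167 0.3168 0.3165
 0.3163 0.3162 0.316  0.2937] [-0.184  -0.1841 -0.1844 -0.1845 -0.1847 -0.185  -0.1852 -0.1853 -0.1842
 -0.1834 -0.1837 -0.1839 -0.1839 -0.1837]
len 0.5003842620901899
jig O [0.57555223 0.03504053]
carr A [ 0.5586 -0.0592  0.038 ] [-0.0118 -0.095 ]
B [ 0.5387 -0.1568  0.038 ] [-0.0264 -0.1935]
C [ 0.4815 -0.1465  0.038 ] [-0.0841 -0.1864]
D [ 0.5006 -0.0485  0.038 ] [-0.0703 -0.0874]
bar l [ 0.5208 -0.0781  0.074 ] [-0.0486 -0.1159]
bar r [ 0.5161 -0.1236  0.074 ] [-0.0508 -0.1616]
top carrier [-0.0527 -0.1366]
top orange_hinge [0.0245 0.1446]
top orange_tip [0.0578 0.1478]
top blue_hinge [0.008  0.0106]
top jig [ 0.0011 -0.011 ]
top orange_stop [-0.0045  0.1284]
scene carrier [-0.0452 -0.1303]
scene orange_hinge [0.0235 0.1404]
scene orange_tip [0.0445 0.1441]
scene blue_hinge [0.0185 0.0071]
scene jig [-0.0004 -0.0028]
scene orange_stop [-0.3018  0.198 ]
```

View pics/chk.png

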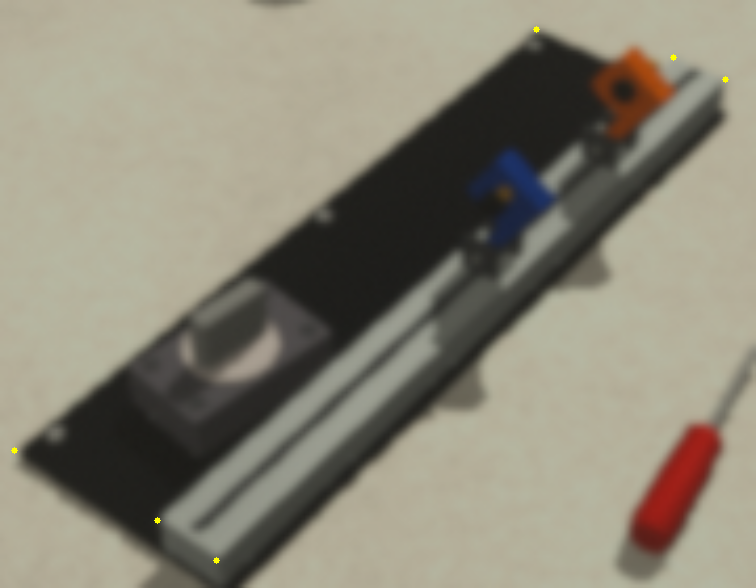

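```bash
cat >> h.py <<'E'
z_=np.load("jig.npz"); O=z_["O"]; th=float(z_["th"])
def W(x,y,z):  # jig mm -> world m
    c,s=np.cos(th),np.sin(th); return np.array([O[0]+(c*x-s*y)/1e3,O[1]+(s*x+c*y)/1e3,z/1e3])
def inJ(p):
    c,s=np.cos(th),np.sin(th); d=(np.array(p[:2])-O)*1e3; return np.array([c*d[0]+s*d[1],-s*d[0]+c*d[1],p[2]*1e3])
def goal(pts,zyaw=None):  # pts: jig mm TCP (height above table); zyaw: heading of tool z in jig frame, deg
    s=read_state(); Rc=R.from_quat(s["eef_rot"]); M=Rc.as_matrix()
    z=M[:,2]; now=np.degrees(np.arctan2(z[1],z[0])-th)
    f=s["contact_force"]; c,sn=np.cos(th),np.sin(th)
    print("t",round(float(s["time_s"]),2),"jig pos",np.round(inJ(s["position"]),1),"zyaw",round(now,2),"yaxis",np.round(M[:,1],3),"j",np.round(s["joint_pos"],2),"Fjig",np.round([c*f[0]+sn*f[1],-sn*f[0]+c*f[1],f[2]],2),"w",round(float(s["width"]),4))
    if zyaw is not None:
        d=(zyaw-now+90)%180-90; a=np.radians(now+d)+th
        zz=np.array([np.cos(a),np.sin(a),0]); yy=np.array([0,0,-1.]); xx=np.cross(yy,zz)
        T=R.from_matrix(np.c_[xx,yy,zz]); print("ang",np.round((Rc.inv()*T).as_rotvec(degrees=True),2),"turn",round(d,1))
    for p in pts: print(p,"->",np.round(M.T@(W(*p)-s["position"])*1e3,1))
E
python3 - <<'E'
from h import *
goal([(85,143,200),(85,143,130),(85,143,82)],90)
E
```

```text
t 2.1 jig pos [-315.8 -608.2  211.5] zyaw -64.63 yaxis [-0. -0. -1.] j [-1.27  0.13  1.49 -0.    1.52 -0.09] Fjig [-0.7  -0.1  -0.34] w 0.0853
ang [ 0.   25.37  0.  ] turn -25.4
(85, 143, 200) -> [-683.9   11.5 -507.1]
(85, 143, 130) -> [-683.9   81.5 -507.1]
(85, 143, 82) -> [-683.9  129.5 -507.1]
```

Call:
{"api": "send_rows", "payload": {
  "grip": [255, 255, 255, 255, 255, 255, 255, 255, 255, 255, 255, 255],
  "translation": [
    [-57, 1, -42],
    [-114, 2, -85],
    [-171, 3, -127],
    [-228, 4, -169],
    [-285, 5, -211],
    [-342, 6, -254],
    [-399, 7, -296],
    [-456, 8, -338],
    [-513, 9, -380],
    [-570, 10, -423],
    [-627, 11, -465],
    [-684, 11, -507]
  ],
  "angular": [
    [0, 3, 0],
    [0, 6, 0],
    [0, 9, 0],
    [0, 12, 0],
    [0, 15, 0],
    [0, 18, 0],
    [0, 21, 0],
    [0, 24, 0],
    [0, 25.4, 0],
    [0, 25.4, 0],
    [0, 25.4, 0],
    [0, 25.4, 0]
  ],
  "grip_force": 40
}}

```text
time_s: 3.6
position: [0.6165, 0.0884, 0.2015]
eef_rot: [-0.019, -0.707, 0.707, 0.019]
contact_force: [0.6, 0.4, 0.5]
width: 0.0004
```

```bash
python3 - <<'E'
from h import *
goal([(85,143,200),(85,143,82)],90)
E
```

```text
t 3.6 jig pos [ 38.   55.5 201.5] zyaw -90.02 yaxis [ 0.001 -0.    -1.   ] j [ 0.06  0.2   1.43 -0.    1.51  1.69] Fjig [0.61 0.41 0.47] w 0.0004
ang [-0.   -0.02 -0.04] turn 0.0
(85, 143, 200) -> [-46.9   1.5 -87.5]
(85, 143, 82) -> [-46.8 119.5 -87.5]
```

Call:
{"api": "send_rows", "payload": {
  "grip": [255, 255, 255, 255, 255, 255, 255],
  "translation": [
    [-24, 1, -44],
    [-47, 1, -88],
    [-47, 30, -88],
    [-47, 60, -88],
    [-47, 90, -88],
    [-47, 117, -88],
    [-47, 117, -88]
  ],
  "angular": [
    [0, 0, 0],
    [0, 0, 0],
    [0, 0, 0],
    [0, 0, 0],
    [0, 0, 0],
    [0, 0, 0],
    [0, 0, 0]
  ]
}}

```text
time_s: 4.47
position: [0.6659, 0.1733, 0.081]
eef_rot: [-0.017, -0.706, 0.707, 0.021]
contact_force: [-0.5, -0.1, 0.4]
width: -0.0003
```

```bash
python3 - <<'E'
from h import *
goal([(85,143,84)],90)
c=capture("scene"); save(c,"f1.png",(300,110,440,250),4)
E
```

```text
t 4.47 jig pos [ 82.7 142.9  81. ] zyaw -90.02 yaxis [-0.005 -0.001 -1.   ] j [ 0.18  0.46  1.34 -0.    1.35  1.81] Fjig [-0.5  -0.16  0.37] w -0.0003
ang [-0.09 -0.02  0.3 ] turn 0.0
(85, 143, 84) -> [-2.2 -3.  -0.1]
```

View pics/f1.png

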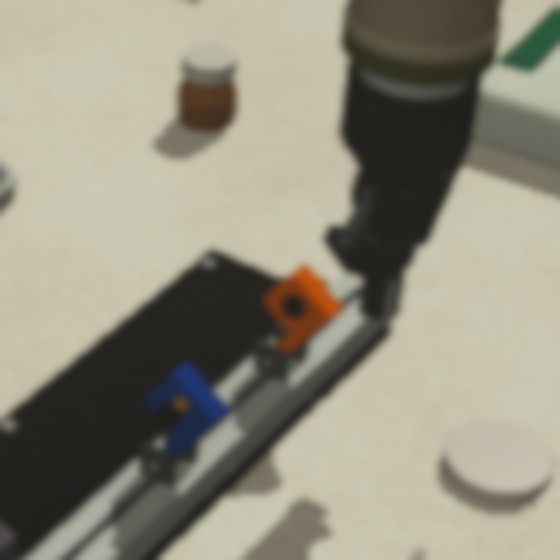

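```bash
python3 - <<'E'
from h import *
c=capture("scene")
f=lambda x,y,z:np.round((proj(c,W(x,y,z))[0]-[300,110]+.5)*4)
print("post tip",f(82.7,143,70),"flag back corners",f(59.7,135,93),f(59.7,151,93), "front",f(51.5,135,98.7),f(51.5,151,98.7),"cheek tops",f(20,127.5,55),f(20,158.5,55))
print("blade far",f(27.7,135,115),f(27.7,151,115))
goal([])
E
```

```text
post tip [372. 355.] flag back corners [338. 318.] [351. 306.] front [328. 306.] [341. 294.] cheek tops [274. 347.] [299. 324.]
blade far [298. 271.] [311. 260.]
t 4.58 jig pos [ 85.3 143.5  85.2] zyaw -90.02 yaxis [ 0.001 -0.    -1.   ] j [ 0.18  0.45  1.34 -0.    1.35  1.81] Fjig [0.2  0.03 0.47] w -0.0002
```

Call:
{"api": "send_rows", "payload": {
  "grip": [255, 255, 255, 255, 255, 255, 255, 255, 255, 255, 255, 255],
  "translation": [
    [8, 2, 0],
    [16, 2, 0],
    [24, 2, 0],
    [32, 2, 0],
    [40, 2, 0],
    [48, 2, 0],
    [56, 2, 0],
    [63, 2, 0],
    [70, 2, 0],
    [77, 2, 0],
    [84, 2, 0],
    [90, 2, 0]
  ],
  "angular": [
    [0, 0, 0],
    [0, 0, 0],
    [0, 0, 0],
    [0, 0, 0],
    [0, 0, 0],
    [0, 0, 0],
    [0, 0, 0],
    [0, 0, 0],
    [0, 0, 0],
    [0, 0, 0],
    [0, 0, 0],
    [0, 0, 0]
  ]
}}

```text
time_s: 6.08
position: [0.5798, 0.1788, 0.0853]
eef_rot: [0.021, 0.707, -0.707, -0.018]
contact_force: [0.4, -0.5, 3.1]
width: 0.0002
```

```bash
python3 - <<'E'
from h import *
goal([(-15,143,84),(-24,143,72),(-24,143,63)],90)
c=capture("scene"); save(c,"f2.png",(300,110,440,250),4)
E
```

```text
t 6.08 jig pos [ -3.5 143.7  85.3] zyaw -90.03 yaxis [ 0.005  0.    -1.   ] j [ 0.21  0.23  1.61 -0.    1.3   1.84] Fjig [ 0.47 -0.45  3.09] w 0.0002
ang [ 0.04 -0.03 -0.28] turn 0.0
(-15, 143, 84) -> [11.5  1.2  0.7]
(-24, 143, 72) -> [20.6 13.2  0.8]
(-24, 143, 63) -> [20.6 22.2  0.8]
```

View pics/f2.png

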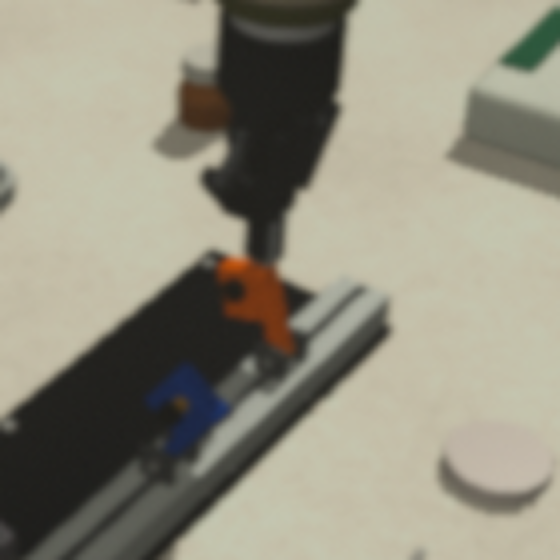

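Call:
{"api": "send_rows", "payload": {
  "grip": [255, 255, 255, 255, 255, 255, 255, 255, 255],
  "translation": [
    [6, 1, 0],
    [12, 2, 0],
    [17, 5, 0],
    [20, 8, 0],
    [20, 11, 0],
    [20, 14, 0],
    [20, 17, 0],
    [20, 20, 0],
    [20, 20, 0]
  ],
  "angular": [
    [0, 0, 0],
    [0, 0, 0],
    [0, 0, 0],
    [0, 0, 0],
    [0, 0, 0],
    [0, 0, 0],
    [0, 0, 0],
    [0, 0, 0],
    [0, 0, 0]
  ]
}}

```text
time_s: 7.25
position: [0.5502, 0.1807, 0.068]
eef_rot: [-0.014, -0.706, 0.707, 0.024]
contact_force: [-63.3, -4.7, 63.1]
width: 0.0004
```

```bash
python3 - <<'E'
from h import *
goal([(-24,143,61)],90)
E
```

```text
t 7.25 jig pos [-33.2 144.   68. ] zyaw -89.94 yaxis [-0.015 -0.001 -1.   ] j [0.23 0.2  1.68 0.   1.28 1.85] Fjig [-62.97  -8.11  63.14] w 0.0004
ang [-0.09  0.06  0.83] turn -0.1
(-24, 143, 61) -> [-9.3  6.9  1. ]
```

Call:
{"api": "send_rows", "payload": {
  "grip": [255, 255, 255],
  "translation": [
    [0, -6, 0],
    [0, -15, 0],
    [0, -15, 0]
  ],
  "angular": [
    [0, 0, 0],
    [0, 0, 0],
    [0, 0, 0]
  ]
}}

```text
time_s: 7.62
position: [0.5514, 0.1808, 0.0837]
eef_rot: [-0.014, -0.707, 0.707, 0.023]
contact_force: [0.1, 0.1, -0.6]
width: -0.0002
```

```bash
python3 - <<'E'
from h import *
goal([(-24,143,61)],90)
c=capture("scene"); save(c,"f3.png",(320,140,420,240),6)
E
```

```text
t 7.62 jig pos [-32.  144.2  83.7] zyaw -89.95 yaxis [-0.012 -0.    -1.   ] j [0.23 0.19 1.67 0.   1.3  1.85] Fjig [ 0.13  0.15 -0.56] w -0.0002
ang [-0.06  0.05  0.7 ] turn -0.1
(-24, 143, 61) -> [-8.2 22.6  1.2]
```

View pics/f3.png

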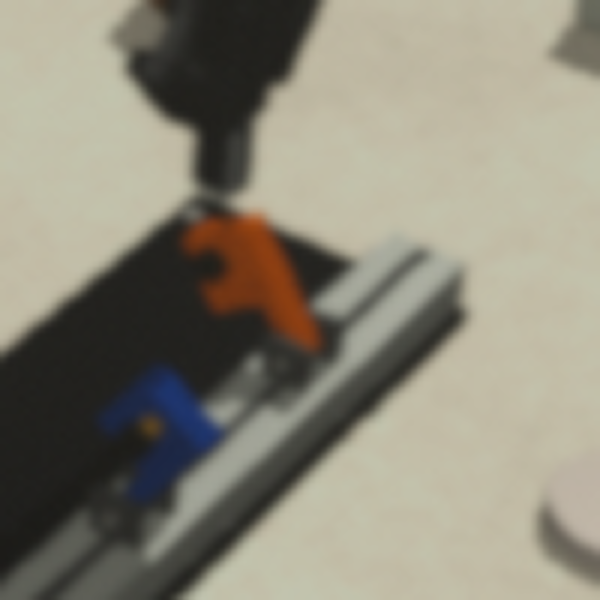

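```bash
python3 - <<'E'
from h import *
c=capture("scene")
f=lambda x,y,z:np.round((proj(c,W(x,y,z))[0]-[320,140]+.5)*6).tolist()
for z in (70,75,80,85,90,95): print("post",z,f(-32,144,z))
for a in range(20,70,8):
    t=np.radians(a); u=np.array([-np.cos(t),np.sin(t)]); n=np.array([-np.sin(t),-np.cos(t)])
    pt=lambda s,d,y:f(20+s*u[0]+d*n[0],y,45+s*u[1]+d*n[1])
    print(a,"top far",pt(62,-5,150),"top near",pt(62,-5,134),"blade tip near",pt(62,34,134),"blade in near",pt(24,34,134),"nose",pt(50,17,126))
save(c,"x.png")
im=cv2.cvtColor(np.array(c["pixels"]),cv2.COLOR_RGB2HSV)[140:240,320:420]
m=(im[...,0]<14)&(im[...,1]>150)&(im[...,2]>80); ys,xs=np.where(m); print("orange x",(xs.min())*6,xs.max()*6+6,"y",ys.min()*6,ys.max()*6+6)
for r in range(ys.min(),ys.max()+1): k=xs[ys==r]; print(r*6+3,k.min()*6,k.max()*6+6,end="; ")
E
```

```text
post 70 [214.0, 250.0]
post 75 [215.0, 241.0]
post 80 [215.0, 232.0]
post 85 [216.0, 223.0]
post 90 [217.0, 214.0]
post 95 [217.0, 204.0]
20 top far [213.0, 238.0] top near [193.0, 255.0] blade tip near [164.0, 309.0] blade in near [228.0, 363.0] nose [187.0, 312.0]
28 top far [222.0, 228.0] top near [202.0, 245.0] blade tip near [164.0, 292.0] blade in near [224.0, 351.0] nose [189.0, 299.0]
36 top far [233.0, 220.0] top near [212.0, 237.0] blade tip near [166.0, 275.0] blade in near [220.0, 340.0] nose [193.0, 288.0]
44 top far [245.0, 213.0] top near [225.0, 230.0] blade tip near [170.0, 259.0] blade in near [218.0, 329.0] nose [199.0, 278.0]
52 top far [259.0, 209.0] top near [239.0, 226.0] blade tip near [177.0, 245.0] blade in near [218.0, 318.0] nose [206.0, 269.0]
60 top far [275.0, 207.0] top near [254.0, 225.0] blade tip near [187.0, 232.0] blade in near [218.0, 308.0] nose [216.0, 262.0]
68 top far [291.0, 208.0] top near [271.0, 226.0] blade tip near [199.0, 222.0] blade in near [221.0, 299.0] nose [226.0, 257.0]
orange x 186 318 y 216 348
219 210 258; 225 198 264; 231 186 270; 237 186 276; 243 186 282; 249 186 282; 255 222 288; 261 228 288; 267 228 294; 273 228 294; 279 222 294; 285 210 300; 291 204 300; 297 204 306; 303 210 306; 309 216 306; 315 264 312; 321 270 312; 327 276 318; 333 282 318; 339 294 318; 345 300 318;
```

Call:
{"api": "send_rows", "payload": {
  "grip": [255, 255, 255, 255, 255, 255, 255, 255],
  "translation": [
    [0, -20, 0],
    [0, -30, 0],
    [-18, -30, 0],
    [-35, -30, 0],
    [-55, -30, 0],
    [-55, -10, 0],
    [-55, 10, 0],
    [-55, 14, 0]
  ],
  "angular": [
    [0, 0, 0.7],
    [0, 0, 0.7],
    [0, 0, 0.7],
    [0, 0, 0.7],
    [0, 0, 0.7],
    [0, 0, 0.7],
    [0, 0, 0.7],
    [0, 0, 0.7]
  ]
}}

```text
time_s: 8.72
position: [0.6023, 0.1772, 0.0642]
eef_rot: [-0.016, -0.706, 0.708, 0.021]
contact_force: [-0.2, -0.3, -0.4]
width: 0.0004
```

```bash
python3 - <<'E'
from h import *
capture("scene")
goal([(1,142,68),(-8,142,62)],90)
E
```

```text
t 8.78 jig pos [ 19.6 143.6  64.9] zyaw -89.94 yaxis [-0.007 -0.002 -1.   ] j [ 0.21  0.32  1.54 -0.    1.29  1.83] Fjig [-0.55  0.47 -0.36] w -0.0004
ang [-0.15  0.06  0.38] turn -0.1
(1, 142, 68) -> [18.6 -3.   1.6]
(-8, 142, 62) -> [27.6  3.1  1.5]
```

Call:
{"api": "send_rows", "payload": {
  "grip": [255, 255, 255, 255, 255, 255, 255],
  "translation": [
    [5, -3, 1.5],
    [10, -3, 1.5],
    [15, -3, 1.5],
    [20, -2, 1.5],
    [24, 0, 1.5],
    [28, 4, 1.5],
    [28, 4, 1.5]
  ],
  "angular": [
    [0, 0, 0.4],
    [0, 0, 0.4],
    [0, 0, 0.4],
    [0, 0, 0.4],
    [0, 0, 0.4],
    [0, 0, 0.4],
    [0, 0, 0.4]
  ]
}}

```text
time_s: 9.65
position: [0.5739, 0.1774, 0.0604]
eef_rot: [-0.018, -0.706, 0.708, 0.019]
contact_force: [0.5, 0.3, -0.0]
width: -0.0001
```

```bash
python3 - <<'E'
from h import *
c=capture("scene"); save(c,"f4.png",(320,140,420,240),6)
goal([(-14,142,50),(-21,142,40)],90)
E
```

```text
t 9.7 jig pos [ -9.  142.   60.6] zyaw -89.93 yaxis [-0.001 -0.003 -1.   ] j [ 0.22  0.25  1.63 -0.    1.26  1.84] Fjig [ 0.09  0.25 -0.81] w 0.0001
ang [-0.17  0.07  0.04] turn -0.1
(-14, 142, 50) -> [ 5.  10.6 -0.1]
(-21, 142, 40) -> [12.  20.6 -0.1]
```

View pics/f4.png

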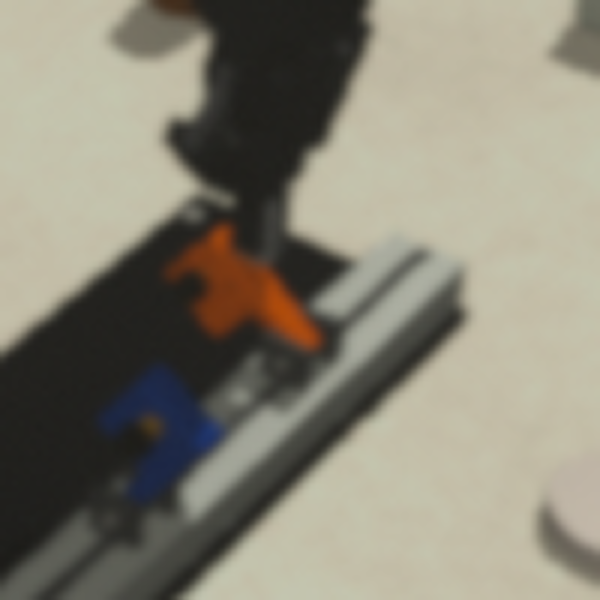

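Call:
{"api": "send_rows", "payload": {
  "grip": [255, 255, 255, 255, 255, 255, 255],
  "translation": [
    [3, 4, 0],
    [5, 8, 0],
    [7, 11, 0],
    [9, 14, 0],
    [11, 17, 0],
    [12, 19, 0],
    [12, 19, 0]
  ],
  "angular": [
    [0, 0, 0],
    [0, 0, 0],
    [0, 0, 0],
    [0, 0, 0],
    [0, 0, 0],
    [0, 0, 0],
    [0, 0, 0]
  ]
}}

```text
time_s: 10.58
position: [0.5618, 0.1778, 0.0412]
eef_rot: [-0.018, -0.706, 0.708, 0.019]
contact_force: [-0.2, 0.2, -0.3]
width: -0.0001
```

```bash
python3 - <<'E'
from h import *
c=capture("scene"); save(c,"f5.png",(320,140,420,240),6)
goal([(-21,142,36)],90)
im=cv2.cvtColor(np.array(c["pixels"]),cv2.COLOR_RGB2HSV)[140:240,320:420]
m=(im[...,0]<14)&(im[...,1]>150)&(im[...,2]>60); ys,xs=np.where(m); print("orange x",(xs.min())*6,xs.max()*6+6,"y",ys.min()*6,ys.max()*6+6)
E
```

```text
t 10.62 jig pos [-21.4 141.8  41.3] zyaw -89.93 yaxis [-0.002 -0.003 -1.   ] j [ 0.22  0.25  1.68 -0.    1.22  1.85] Fjig [-0.14  0.21  0.05] w 0.0004
ang [-0.18  0.07  0.09] turn -0.1
(-21, 142, 36) -> [-0.4  5.3 -0.2]
orange x 174 324 y 258 372
```

Call:
{"api": "send_rows", "payload": {
  "grip": [255, 255, 255, 255, 255, 255],
  "translation": [
    [0, 1, 0],
    [0, 2, 0],
    [0, 3, 0],
    [0, 4, 0],
    [0, 5, 0],
    [0, 5, 0]
  ],
  "angular": [
    [0, 0, 0],
    [0, 0, 0],
    [0, 0, 0],
    [0, 0, 0],
    [0, 0, 0],
    [0, 0, 0]
  ]
}}

```text
time_s: 11.38
position: [0.5617, 0.1778, 0.0361]
eef_rot: [-0.018, -0.706, 0.708, 0.019]
contact_force: [0.5, 0.6, -0.2]
width: 0.0002
```

Call:
{"api": "send_rows", "payload": {
  "grip": [255, 255, 255],
  "translation": [
    [0, 1, 0],
    [0, 2, 0],
    [0, 2, 0]
  ],
  "angular": [
    [0, 0, 0],
    [0, 0, 0],
    [0, 0, 0]
  ]
}}

```text
time_s: 11.75
position: [0.5617, 0.1778, 0.034]
eef_rot: [-0.018, -0.706, 0.708, 0.019]
contact_force: [0.6, 0.5, 0.8]
width: -0.0004
```

Call:
{"api": "send_rows", "payload": {
  "grip": [255, 255, 255],
  "translation": [
    [0, 1, 0],
    [0, 1.5, 0],
    [0, 1.5, 0]
  ],
  "angular": [
    [0, 0, 0],
    [0, 0, 0],
    [0, 0, 0]
  ]
}}

```text
time_s: 12.12
position: [0.5617, 0.1778, 0.0324]
eef_rot: [-0.018, -0.706, 0.708, 0.019]
contact_force: [0.0, -0.4, 0.2]
width: -0.0002
```

```bash
python3 - <<'E'
from h import *
c=capture("scene"); save(c,"f5.png",(320,140,420,240),6)
goal([])
im=cv2.cvtColor(np.array(c["pixels"]),cv2.COLOR_RGB2HSV)[140:240,320:420]
m=(im[...,0]<14)&(im[...,1]>150)&(im[...,2]>60); ys,xs=np.where(m); print("orange x",(xs.min())*6,xs.max()*6+6,"y",ys.min()*6,ys.max()*6+6)
f=lambda x,y,z:np.round((proj(c,W(x,y,z))[0]-[320,140]+.5)*6).tolist()
for a in (0,5,10,20):
    t=np.radians(a); u=np.array([-np.cos(t),np.sin(t)]); n=np.array([-np.sin(t),-np.cos(t)])
    pt=lambda s,d,y:f(20+s*u[0]+d*n[0],y,45+s*u[1]+d*n[1])
    print(a,"top far",pt(62,-5,150),"top near",pt(62,-5,134),"blade tip near",pt(62,34,134),"blade in near",pt(24,34,134),"nose",pt(50,17,126))
E
```

```text
t 12.18 jig pos [-21.5 141.7  32.4] zyaw -89.93 yaxis [-0.002 -0.003 -1.   ] j [ 0.22  0.26  1.68 -0.    1.2   1.85] Fjig [-0.14  0.64  0.79] w 0.0004
orange x 174 324 y 270 378
0 top far [201.0, 271.0] top near [180.0, 288.0] blade tip near [176.0, 356.0] blade in near [246.0, 389.0] nose [190.0, 346.0]
5 top far [203.0, 262.0] top near [182.0, 279.0] blade tip near [172.0, 344.0] blade in near [241.0, 383.0] nose [188.0, 337.0]
10 top far [205.0, 254.0] top near [185.0, 271.0] blade tip near [169.0, 333.0] blade in near [236.0, 376.0] nose [187.0, 328.0]
20 top far [213.0, 238.0] top near [193.0, 255.0] blade tip near [164.0, 309.0] blade in near [228.0, 363.0] nose [187.0, 312.0]
```

View pics/f5.png

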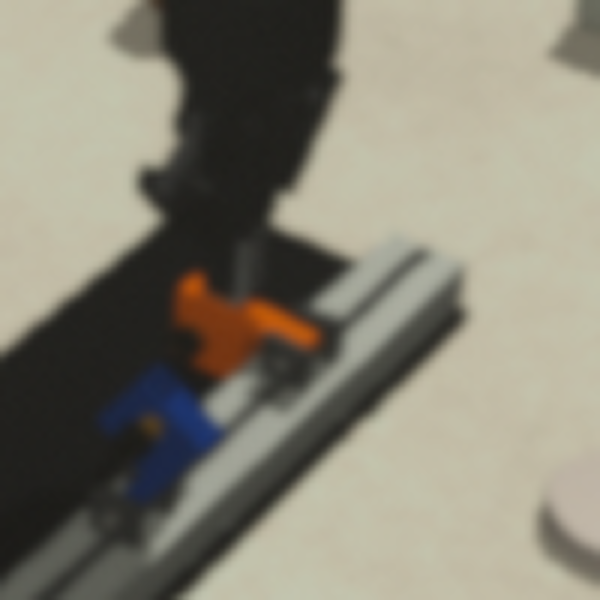

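Call:
{"api": "send_rows", "payload": {
  "grip": [255, 255, 255, 255],
  "translation": [
    [0, 0.5, 0],
    [0, 1, 0],
    [0, 1.5, 0],
    [0, 1.5, 0]
  ],
  "angular": [
    [0, 0, 0],
    [0, 0, 0],
    [0, 0, 0],
    [0, 0, 0]
  ]
}}

```text
time_s: 12.68
position: [0.5617, 0.1777, 0.0308]
eef_rot: [-0.018, -0.706, 0.708, 0.019]
contact_force: [-0.1, 0.6, 0.2]
width: 0.0003
```

Call:
{"api": "send_rows", "payload": {
  "grip": [255, 255, 255, 255],
  "translation": [
    [0, 0.5, 0],
    [0, 1, 0],
    [0, 1.5, 0],
    [0, 1.5, 0]
  ],
  "angular": [
    [0, 0, 0],
    [0, 0, 0],
    [0, 0, 0],
    [0, 0, 0]
  ]
}}

```text
time_s: 13.18
position: [0.5618, 0.1777, 0.0302]
eef_rot: [-0.018, -0.706, 0.708, 0.019]
contact_force: [-4.7, -1.2, 9.0]
width: -0.0004
```

Call:
{"api": "send_rows", "payload": {
  "grip": [255, 255, 255],
  "translation": [
    [0, 1.3, 0],
    [0, 1.6, 0],
    [0, 1.6, 0]
  ],
  "angular": [
    [0, 0, 0],
    [0, 0, 0],
    [0, 0, 0]
  ]
}}

```text
time_s: 13.55
position: [0.5618, 0.1778, 0.0301]
eef_rot: [-0.018, -0.706, 0.708, 0.019]
contact_force: [-8.8, -0.9, 14.1]
width: -0.0002
```

Call:
{"api": "send_rows", "payload": {
  "grip": [255, 255, 255, 255, 255],
  "translation": [
    [0, -10, 0],
    [0, -40, 0],
    [0, -80, 0],
    [30, -120, 60],
    [60, -140, 120]
  ],
  "angular": [
    [0, 0, 0],
    [0, 0, 0],
    [0, 0, 0],
    [0, 0, 0],
    [0, 0, 0]
  ]
}}

```text
time_s: 14.18
position: [0.507, 0.0796, 0.1654]
eef_rot: [-0.019, -0.706, 0.708, 0.017]
contact_force: [1.0, -1.1, 0.8]
width: -0.0001
```

```bash
python3 - <<'E'
from h import *
goal([(-49,-139,200),(-49,-139,110)],-8)
c=capture("scene"); save(c,"f6.png",(320,140,420,240),6)
im=cv2.cvtColor(np.array(c["pixels"]),cv2.COLOR_RGB2HSV)[140:240,320:420]
m=((im[...,0]<14)&(im[...,1]>150)&(im[...,2]>60)).astype(np.uint8)
f=lambda x,y,z:((proj(c,W(x,y,z))[0]-[320,140])).tolist()
best=[]
for a in np.arange(-4,25,2):
  for y0 in (138,140,142,144,146):
   for dx in(-1,0,1,2):
    t=np.radians(a); u=np.array([-np.cos(t),np.sin(t)]); n=np.array([-np.sin(t),-np.cos(t)])
    def box(s0,s1,d0,d1):
        P=np.array([f(20+s*u[0]+d*n[0],y0+y,45+s*u[1]+d*n[1]) for s in(s0,s1) for d in(d0,d1) for y in(-8,8)])+[dx,0]
        M=np.zeros((100,100),np.uint8); cv2.fillConvexPoly(M,cv2.convexHull((P*16).astype(np.int32)),1,shift=4); return M
    M=box(0,62,-5,5)|box(24,62,5,34)
    best.append(((M&m).sum()/(M|m).sum(),a,y0,dx))
print(sorted(best)[::-1][:8])
for n in("top","scene"):
    capture(n)
    for t,z in(("orange_tip",.045),("orange_hinge",.045),("carrier",.008)):
        d=tip_of(n,t); print(n,t,[ (round(k["score"],2),np.round(inJ(at_z(capture(n),k["uv"],z)))) for k in d[:1]])
E
```

```text
t 14.18 jig pos [-70.9  40.8 165.4] zyaw -89.82 yaxis [ 0.001 -0.003 -1.   ] j [ 0.06 -0.08  1.79 -0.    1.43  1.68] Fjig [ 1.03 -1.05  0.78] w -0.0001
ang [-2.200e-01 -8.182e+01  6.000e-02] turn 81.8
(-49, -139, 200) -> [-21.4 -34.  179.9]
(-49, -139, 110) -> [-21.2  56.  179.7]
[(np.float64(0.7377049180327869), np.int64(-2), 144, -1), (np.float64(0.7215189873417721), np.int64(0), 140, 0), (np.float64(0.717948717948718), np.int64(0), 144, -1), (np.float64(0.7165605095541401), np.int64(4), 138, 0), (np.float64(0.7160883280757098), np.int64(2), 140, 0), (np.float64(0.7133757961783439), np.int64(0), 142, -1), (np.float64(0.7115384615384616), np.int64(2), 144, -1), (np.float64(0.7111111111111111), np.int64(4), 138, 1)]
top orange_tip []
top orange_hinge [(0.62, array([165., 163.,  45.]))]
top carrier [(0.75, array([ -54., -130.,    8.]))]
scene orange_tip [(0.68, array([-43., 149.,  45.]))]
scene orange_hinge [(0.62, array([ 16., 134.,  45.]))]
scene carrier [(0.56, array([ -56., -136.,    8.]))]
```

View pics/f6.png

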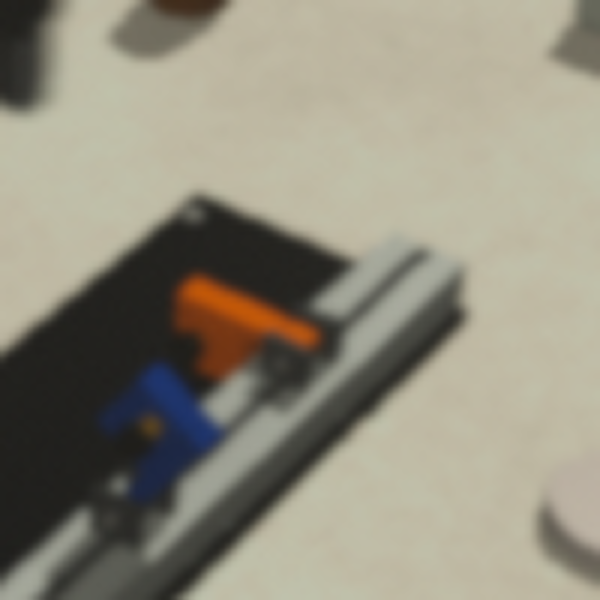

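Call:
{"api": "send_rows", "payload": {
  "grip": [110, 110, 110, 110, 110, 110, 110, 110, 110, 110],
  "translation": [
    [-2, -10, 18],
    [-4, -20, 36],
    [-6, -25, 54],
    [-8, -25, 72],
    [-10, -25, 90],
    [-13, -25, 120],
    [-16, -25, 150],
    [-21, -25, 180],
    [-21, 20, 180],
    [-21, 56, 180]
  ],
  "angular": [
    [0, -9, 0],
    [0, -18, 0],
    [0, -27, 0],
    [0, -36, 0],
    [0, -45, 0],
    [0, -54, 0],
    [0, -63, 0],
    [0, -72, 0],
    [0, -81.8, 0],
    [0, -81.8, 0]
  ]
}}

```text
time_s: 16.12
position: [0.5178, -0.1009, 0.106]
eef_rot: [0.451, -0.546, 0.546, -0.448]
contact_force: [-0.4, 0.4, -0.4]
width: 0.0485
```

```bash
python3 - <<'E'
from h import *
s=capture("scene"); c=capture("top"); save(s,"g1.png",(190,130,350,290),5)
goal([(-49,-139,60),(-49,-139,30)],-8)
f=lambda x,y,z:np.round((proj(s,W(x,y,z))[0]-[190,130]+.5)*5)
p=inJ(read_state()["position"]); w=read_state()["width"]*500
for dz in (-11,0,10,20,30): print(dz,[f(p[0]+q*(w+7),p[1],p[2]+dz).tolist() for q in(-1,1)])
print("bar top",f(-49,-139,74))
E
```

```text
t 16.23 jig pos [ -53.8 -137.7  102.4] zyaw -8.1 yaxis [-0.011 -0.001 -1.   ] j [-0.29  0.02  1.81 -0.    1.32 -0.09] Fjig [-0.86 -0.63 -0.46] w 0.0486
ang [ 0.59 -0.1   0.17] turn 0.1
(-49, -139, 60) -> [ 0.5 42.3  5.4]
(-49, -139, 30) -> [ 0.4 72.3  5.7]
-11 [[387.0, 469.0], [491.0, 528.0]]
0 [[385.0, 451.0], [490.0, 510.0]]
10 [[384.0, 434.0], [489.0, 493.0]]
20 [[382.0, 417.0], [488.0, 476.0]]
30 [[380.0, 400.0], [486.0, 459.0]]
bar top [446. 532.]
```

View pics/g1.png

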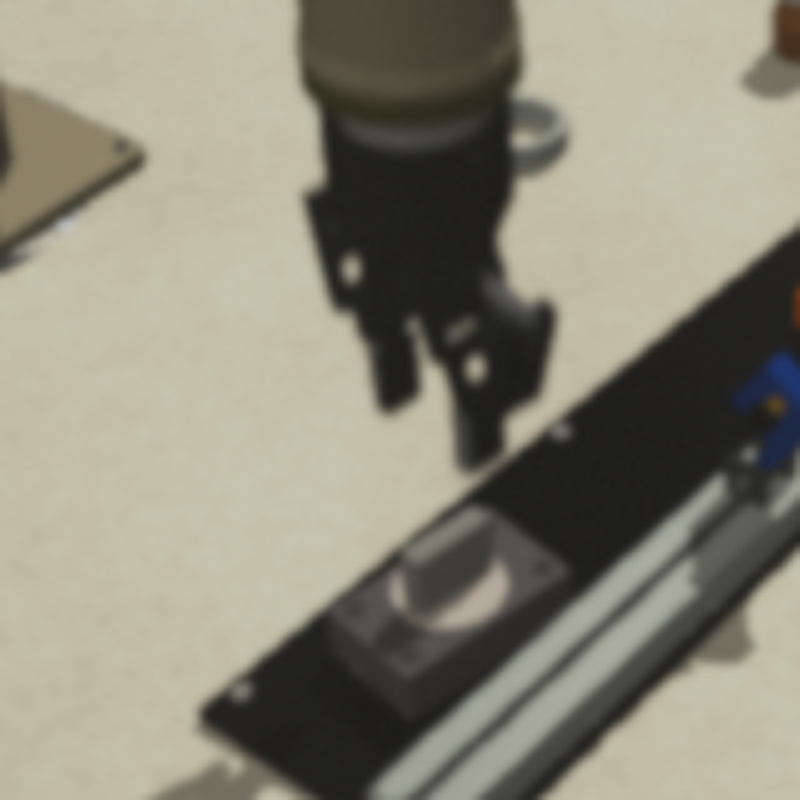

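Call:
{"api": "send_rows", "payload": {
  "grip": [110, 110, 110, 110, 110, 110, 110],
  "translation": [
    [0, 15, 3],
    [0, 30, 5],
    [0, 45, 5],
    [0, 60, 5],
    [0, 70, 5],
    [0, 78, 5],
    [0, 78, 5]
  ],
  "angular": [
    [0, 0, 0],
    [0, 0, 0],
    [0, 0, 0],
    [0, 0, 0],
    [0, 0, 0],
    [0, 0, 0],
    [0, 0, 0]
  ]
}}

```text
time_s: 17.1
position: [0.5179, -0.1004, 0.0237]
eef_rot: [-0.452, 0.549, -0.544, 0.445]
contact_force: [-0.5, -0.1, -0.0]
width: 0.0485
```

```bash
python3 - <<'E'
from h import *
goal([(-49,-139,24)],-8)
E
```

```text
t 17.1 jig pos [ -50.2 -138.4   23.7] zyaw -8.1 yaxis [-0.012 -0.001 -1.   ] j [-0.29  0.12  1.85 -0.    1.17 -0.09] Fjig [-0.48 -0.08 -0.02] w 0.0485
ang [ 0.66 -0.1   0.16] turn 0.1
(-49, -139, 24) -> [ 0.4 -0.4  1.3]
```

Call:
{"api": "send_rows", "payload": {
  "grip": [255, 255, 255, 255, 255, 255, 255, 255],
  "translation": [
    [0, 0, 1],
    [0, 0, 1],
    [0, 0, 1],
    [0, 0, 1],
    [0, 0, 1],
    [0, 0, 1],
    [0, 0, 1],
    [0, 0, 1]
  ],
  "angular": [
    [0.6, 0, 0],
    [0.6, 0, 0],
    [0.6, 0, 0],
    [0.6, 0, 0],
    [0.6, 0, 0],
    [0.6, 0, 0],
    [0.6, 0, 0],
    [0.6, 0, 0]
  ],
  "grip_force": 30
}}

```text
time_s: 18.1
position: [0.5192, -0.1007, 0.0242]
eef_rot: [0.45, -0.546, 0.547, -0.448]
contact_force: [-2.4, 1.6, 5.5]
width: 0.0135
```

```bash
python3 - <<'E'
from h import *
goal([(-36,-130,24)],0)
E
```

```text
t 18.1 jig pos [ -48.9 -138.6   24.2] zyaw -8.09 yaxis [-0.001 -0.003 -1.   ] j [-0.29  0.12  1.86 -0.    1.16 -0.09] Fjig [-2.52  1.44  5.54] w 0.0135
ang [ 0.04 -8.09  0.17] turn 8.1
(-36, -130, 24) -> [-10.3   0.2  11.6]
```

Call:
{"api": "send_rows", "payload": {
  "grip": [255, 255, 255, 255, 255, 255],
  "translation": [
    [0, -0.5, 0],
    [-2, -0.5, 2],
    [-5, -0.5, 5],
    [-8, -0.5, 9],
    [-10, -0.5, 11.5],
    [-10, -0.5, 11.5]
  ],
  "angular": [
    [0, 0, 0],
    [0, -2, 0],
    [0, -4, 0],
    [0, -6, 0],
    [0, -8.1, 0],
    [0, -8.1, 0]
  ]
}}

```text
time_s: 18.85
position: [0.5325, -0.0927, 0.0243]
eef_rot: [0.488, -0.513, 0.513, -0.486]
contact_force: [-0.2, -0.3, -4.2]
width: 0.0138
```

```bash
python3 - <<'E'
from h import *
goal([(-31,-130,24)],0)
E
```

```text
t 18.85 jig pos [ -36.1 -129.9   24.3] zyaw 0.07 yaxis [-0.001 -0.002 -1.   ] j [-0.27  0.15  1.83 -0.    1.17 -0.21] Fjig [-0.17 -0.33 -4.21] w 0.0138
ang [0.07 0.07 0.14] turn -0.1
(-31, -130, 24) -> [0.1 0.3 5.1]
```

Call:
{"api": "send_rows", "payload": {
  "grip": [255, 255, 255, 255, 255],
  "translation": [
    [0, 0.25, 2],
    [0, 0.25, 3.5],
    [0, 0.25, 4.5],
    [0, 0.25, 5],
    [0, 0.25, 5]
  ],
  "angular": [
    [0, 0, 0],
    [0, 0, 0],
    [0, 0, 0],
    [0, 0, 0],
    [0, 0, 0]
  ]
}}

```text
time_s: 19.48
position: [0.5375, -0.0931, 0.0243]
eef_rot: [0.488, -0.513, 0.513, -0.486]
contact_force: [-5.6, 0.6, 3.9]
width: 0.0136
```

Call:
{"api": "send_rows", "payload": {
  "grip": [255, 255, 255],
  "translation": [
    [0, 0, 0.7],
    [0, 0, 1],
    [0, 0, 1]
  ],
  "angular": [
    [0, 0, 0],
    [0, 0, 0],
    [0, 0, 0]
  ]
}}

```text
time_s: 19.85
position: [0.5379, -0.0931, 0.0243]
eef_rot: [-0.488, 0.513, -0.513, 0.485]
contact_force: [-7.6, 0.4, 4.5]
width: 0.0135
```

Call:
{"api": "send_rows", "payload": {
  "grip": [255, 255, 255],
  "translation": [
    [0, 0, 0.7],
    [0, 0, 1],
    [0, 0, 1]
  ],
  "angular": [
    [0, 0, 0],
    [0, 0, 0],
    [0, 0, 0]
  ]
}}

```text
time_s: 20.23
position: [0.5379, -0.093, 0.0243]
eef_rot: [-0.488, 0.514, -0.512, 0.485]
contact_force: [-10.1, 0.8, 6.5]
width: 0.0137
```

```bash
python3 - <<'E'
from h import *
goal([],0); print(read_state()["torque"])
E
```

```text
t 20.23 jig pos [ -30.7 -129.9   24.3] zyaw 0.05 yaxis [-0.005 -0.002 -1.   ] j [-0.26  0.16  1.81 -0.    1.17 -0.21] Fjig [-10.12   0.23   6.5 ] w 0.0137
ang [0.27 0.05 0.13] turn -0.1
[ 0.09413095  1.57928409 -0.07597304]
```

Call:
{"api": "send_rows", "payload": {
  "grip": [255, 255, 255, 255, 255, 255, 255, 255, 255, 255, 255],
  "translation": [
    [-3, -0.1, 0.6],
    [-11, -0.1, 0.6],
    [-19, -0.1, 0.6],
    [-28, -0.1, 0.6],
    [-37, -0.1, 0.6],
    [-46, -0.1, 0.6],
    [-55, -0.1, 0.6],
    [-64, -0.1, 0.6],
    [-73, -0.1, 0.6],
    [-80, -0.1, 0.6],
    [-85, -0.1, 0.6]
  ],
  "angular": [
    [0, 0, 0],
    [0, 0, 0],
    [0, 0, 0],
    [0, 0, 0],
    [0, 0, 0],
    [0, 0, 0],
    [0, 0, 0],
    [0, 0, 0],
    [0, 0, 0],
    [0, 0, 0],
    [0, 0, 0]
  ]
}}

```text
time_s: 21.6
position: [0.5424, -0.0104, 0.0245]
eef_rot: [-0.489, 0.513, -0.513, 0.483]
contact_force: [-9.9, -12.3, 6.3]
width: 0.0136
```

```bash
python3 - <<'E'
from h import *
goal([],0); print(read_state()["torque"])
E
```

```text
t 21.6 jig pos [-30.7 -47.2  24.5] zyaw 0.02 yaxis [-0.006 -0.006 -1.   ] j [-0.11  0.16  1.82 -0.01  1.17 -0.05] Fjig [ -9.18 -12.82   6.26] w 0.0136
ang [0.34 0.03 0.34] turn -0.0
[-1.96960363  1.55578685 -0.13755041]
```

Call:
{"api": "send_rows", "payload": {
  "grip": [255, 255, 255, 255, 255, 255, 255, 255, 255, 255, 255, 255],
  "translation": [
    [-3, -0.3, 0.3],
    [-11, -0.3, 0.3],
    [-19, -0.3, 0.3],
    [-28, -0.3, 0.3],
    [-37, -0.3, 0.3],
    [-46, -0.3, 0.3],
    [-55, -0.3, 0.3],
    [-64, -0.3, 0.3],
    [-73, -0.3, 0.3],
    [-80, -0.3, 0.3],
    [-84, -0.3, 0.3],
    [-87, -0.3, 0.3]
  ],
  "angular": [
    [0.1, 0, 0],
    [0.2, 0, 0.1],
    [0.3, 0, 0.1],
    [0.3, 0, 0.1],
    [0.3, 0, 0.1],
    [0.3, 0, 0.1],
    [0.3, 0, 0.1],
    [0.3, 0, 0.1],
    [0.3, 0, 0.1],
    [0.3, 0, 0.1],
    [0.3, 0, 0.1],
    [0.3, 0, 0.1]
  ]
}}

```text
time_s: 23.1
position: [0.5471, 0.0748, 0.0244]
eef_rot: [0.488, -0.512, 0.515, -0.484]
contact_force: [-6.3, -10.2, 5.1]
width: 0.0136
```

```bash
python3 - <<'E'
from h import *
goal([],0); print(read_state()["torque"])
c=capture("top"); s=capture("scene"); save(c,"t7.png",(240,130,370,215),6)
E
```

```text
t 23.1 jig pos [-30.6  38.1  24.4] zyaw 0.01 yaxis [-0.002 -0.007 -1.   ] j [ 0.05  0.18  1.79 -0.01  1.17  0.1 ] Fjig [ -5.73 -10.48   5.07] w 0.0136
ang [0.07 0.01 0.4 ] turn -0.0
[-1.56905385  1.16823606 -0.08931204]
```

Call:
{"api": "send_rows", "payload": {
  "grip": [255, 255, 255, 255, 255, 255, 255, 255],
  "translation": [
    [-3, -0.2, 0.5],
    [-6, -0.2, 0.5],
    [-9, -0.2, 0.5],
    [-12, -0.2, 0.5],
    [-14, -0.2, 0.5],
    [-16, -0.2, 0.5],
    [-18, -0.2, 0.5],
    [-18, -0.2, 0.5]
  ],
  "angular": [
    [0, 0, 0.1],
    [0, 0, 0.2],
    [0, 0, 0.2],
    [0, 0, 0.2],
    [0, 0, 0.2],
    [0, 0, 0.2],
    [0, 0, 0.2],
    [0, 0, 0.2]
  ]
}}

```text
time_s: 24.2
position: [0.5479, 0.0916, 0.0244]
eef_rot: [0.488, -0.513, 0.514, -0.484]
contact_force: [-7.0, -8.9, 4.9]
width: 0.0138
```

```bash
python3 - <<'E'
from h import *
goal([],0)
E
```

```text
t 24.2 jig pos [-30.6  55.   24.4] zyaw -0.01 yaxis [-0.003 -0.005 -1.   ] j [ 0.08  0.19  1.78 -0.01  1.17  0.13] Fjig [-6.51 -9.22  4.92] w 0.0138
ang [ 0.15 -0.01  0.3 ] turn 0.0
```

Call:
{"api": "send_rows", "payload": {
  "grip": [255, 255, 255, 255, 255, 255, 255],
  "translation": [
    [-1, -0.1, 0.5],
    [-2, -0.1, 0.5],
    [-3, -0.1, 0.5],
    [-4, -0.1, 0.5],
    [-5, -0.1, 0.5],
    [-6, -0.1, 0.5],
    [-6, -0.1, 0.5]
  ],
  "angular": [
    [0, 0, 0],
    [0, 0, 0],
    [0, 0, 0],
    [0, 0, 0],
    [0, 0, 0],
    [0, 0, 0],
    [0, 0, 0]
  ]
}}

```text
time_s: 25.08
position: [0.5482, 0.0954, 0.0245]
eef_rot: [0.489, -0.512, 0.514, -0.483]
contact_force: [-9.3, -11.1, 6.7]
width: 0.0135
```

```bash
python3 - <<'E'
from h import *
goal([],0)
E
```

```text
t 25.07 jig pos [-30.6  58.8  24.5] zyaw -0.04 yaxis [-0.004 -0.008 -1.   ] j [ 0.09  0.19  1.78 -0.01  1.18  0.14] Fjig [ -8.66 -11.54   6.66] w 0.0135
ang [ 0.23 -0.04  0.48] turn 0.0
```

Call:
{"api": "send_rows", "payload": {
  "grip": [255, 255, 255, 255, 255, 255, 255],
  "translation": [
    [-1, -0.3, 0.1],
    [-2, -0.3, 0.1],
    [-3, -0.3, 0.1],
    [-4, -0.3, 0.1],
    [-5, -0.3, 0.1],
    [-6, -0.3, 0.1],
    [-6, -0.3, 0.1]
  ],
  "angular": [
    [0, 0, 0],
    [0, 0, 0],
    [0, 0, 0],
    [0, 0, 0],
    [0, 0, 0],
    [0, 0, 0],
    [0, 0, 0]
  ]
}}

```text
time_s: 25.95
position: [0.5484, 0.1004, 0.0246]
eef_rot: [0.49, -0.512, 0.515, -0.482]
contact_force: [-4.2, -5.7, 2.1]
width: 0.0138
```

```bash
python3 - <<'E'
from h import *
goal([],0)
E
```

```text
t 25.95 jig pos [-30.6  63.8  24.6] zyaw -0.05 yaxis [-0.005 -0.01  -1.   ] j [ 0.1   0.19  1.77 -0.01  1.18  0.15] Fjig [-3.86 -5.9   2.14] w 0.0138
ang [ 0.25 -0.05  0.57] turn 0.1
```

Call:
{"api": "send_rows", "payload": {
  "grip": [255, 255, 255, 255, 255, 255, 255],
  "translation": [
    [-1, -0.2, 0.2],
    [-2, -0.2, 0.2],
    [-3, -0.2, 0.2],
    [-4, -0.2, 0.2],
    [-5, -0.2, 0.2],
    [-6, -0.2, 0.2],
    [-6, -0.2, 0.2]
  ],
  "angular": [
    [0, 0, 0],
    [0, 0, 0],
    [0, 0, 0],
    [0, 0, 0],
    [0, 0, 0],
    [0, 0, 0],
    [0, 0, 0]
  ]
}}

```text
time_s: 26.82
position: [0.5487, 0.105, 0.0247]
eef_rot: [0.49, -0.512, 0.515, -0.482]
contact_force: [-5.9, -7.7, 4.1]
width: 0.0137
```

```bash
python3 - <<'E'
from h import *
goal([],0)
E
```

```text
t 26.82 jig pos [-30.6  68.4  24.7] zyaw -0.08 yaxis [-0.006 -0.012 -1.   ] j [ 0.1   0.2   1.77 -0.01  1.18  0.16] Fjig [-5.52 -8.06  4.06] w 0.0137
ang [ 0.29 -0.07  0.69] turn 0.1
```

Call:
{"api": "send_rows", "payload": {
  "grip": [255, 255, 255, 255, 255, 255],
  "translation": [
    [-1, -0.2, 0.2],
    [-2, -0.2, 0.2],
    [-3, -0.2, 0.2],
    [-4, -0.2, 0.2],
    [-4.5, -0.2, 0.2],
    [-4.5, -0.2, 0.2]
  ],
  "angular": [
    [0, 0, 0.1],
    [0, 0, 0.2],
    [0, 0, 0.3],
    [0, 0, 0.4],
    [0, 0, 0.4],
    [0, 0, 0.4]
  ]
}}

```text
time_s: 27.58
position: [0.5488, 0.1085, 0.0245]
eef_rot: [0.489, -0.514, 0.514, -0.483]
contact_force: [-4.3, -4.5, 0.7]
width: 0.0138
```

```bash
python3 - <<'E'
from h import *
goal([],0)
E
```

```text
t 27.57 jig pos [-30.6  71.9  24.5] zyaw -0.09 yaxis [-0.006 -0.006 -1.   ] j [ 0.11  0.2   1.77 -0.01  1.18  0.17] Fjig [-4.09 -4.72  0.71] w 0.0138
ang [ 0.33 -0.09  0.37] turn 0.1
```

Call:
{"api": "send_rows", "payload": {
  "grip": [255, 255, 255, 255, 255, 255],
  "translation": [
    [-1, -0.2, 0.2],
    [-2, -0.2, 0.2],
    [-3, -0.2, 0.2],
    [-4, -0.2, 0.2],
    [-4.5, -0.2, 0.2],
    [-4.5, -0.2, 0.2]
  ],
  "angular": [
    [0, 0, 0],
    [0, 0, 0],
    [0, 0, 0],
    [0, 0, 0],
    [0, 0, 0],
    [0, 0, 0]
  ]
}}

```text
time_s: 28.32
position: [0.549, 0.1106, 0.0247]
eef_rot: [0.49, -0.513, 0.515, -0.482]
contact_force: [-6.4, -11.8, 4.7]
width: 0.0136
```

```bash
python3 - <<'E'
from h import *
goal([],0)
E
```

```text
t 28.32 jig pos [-30.6  74.   24.7] zyaw -0.12 yaxis [-0.007 -0.01  -1.   ] j [ 0.11  0.2   1.76 -0.01  1.18  0.17] Fjig [ -5.79 -12.18   4.7 ] w 0.0136
ang [ 0.38 -0.12  0.57] turn 0.1
```

Call:
{"api": "send_rows", "payload": {
  "grip": [255, 255, 255, 255, 255, 255],
  "translation": [
    [-2, -0.2, 0.2],
    [-2.5, -0.2, 0.2],
    [-3, -0.2, 0.2],
    [-3.5, -0.2, 0.2],
    [-3.5, -0.2, 0.2],
    [-3.5, -0.2, 0.2]
  ],
  "angular": [
    [0, 0, 0.1],
    [0, 0, 0.1],
    [0, 0, 0.1],
    [0, 0, 0.1],
    [0, 0, 0.1],
    [0, 0, 0.1]
  ]
}}

```text
time_s: 29.08
position: [0.549, 0.1112, 0.0249]
eef_rot: [0.491, -0.513, 0.515, -0.481]
contact_force: [-6.4, -14.4, 5.0]
width: 0.0138
```

```bash
python3 - <<'E'
from h import *
goal([],0)
E
```

```text
t 29.07 jig pos [-30.7  74.6  24.9] zyaw -0.15 yaxis [-0.008 -0.012 -1.   ] j [ 0.12  0.2   1.76 -0.01  1.18  0.18] Fjig [ -5.57 -14.72   5.03] w 0.0138
ang [ 0.44 -0.15  0.72] turn 0.2
```

Call:
{"api": "send_rows", "payload": {
  "grip": [255, 255, 255, 255, 255, 255, 255, 255],
  "translation": [
    [-3, -0.2, 0.2],
    [-3.3, -0.2, 0.2],
    [-3.6, -0.2, 0.2],
    [-4, -0.2, 0.2],
    [-4.3, -0.2, 0.2],
    [-4.5, -0.2, 0.2],
    [-4.5, -0.2, 0.2],
    [-4.5, -0.2, 0.2]
  ],
  "angular": [
    [0, 0, 0.1],
    [0, 0, 0.1],
    [0, 0, 0.1],
    [0, 0, 0.1],
    [0, 0, 0.1],
    [0, 0, 0.1],
    [0, 0, 0.1],
    [0, 0, 0.1]
  ]
}}

```text
time_s: 30.08
position: [0.549, 0.112, 0.025]
eef_rot: [0.492, -0.512, 0.516, -0.479]
contact_force: [-7.8, -18.3, 7.2]
width: 0.0134
```

```bash
python3 - <<'E'
from h import *
goal([],0)
E
```

```text
t 30.07 jig pos [-30.7  75.4  25. ] zyaw -0.2 yaxis [-0.01  -0.016 -1.   ] j [ 0.12  0.21  1.76 -0.02  1.19  0.18] Fjig [ -6.77 -18.68   7.2 ] w 0.0134
ang [ 0.51 -0.19  0.94] turn 0.2
```

Call:
{"api": "send_rows", "payload": {
  "grip": [255, 255, 255, 255, 130, 130, 130, 130, 130],
  "translation": [
    [-3.9, -0.2, 0.2],
    [-3.9, -0.2, 0.2],
    [-3.9, -0.2, 0.2],
    [-3.9, -0.2, 0.2],
    [-3.5, -0.2, 0],
    [-2, -0.2, 0],
    [-1, -0.2, 0],
    [-1, -0.2, 0],
    [-1, -0.2, 0]
  ],
  "angular": [
    [0, 0, 0],
    [0, 0, 0],
    [0, 0, 0],
    [0, 0, 0],
    [0, 0, 0],
    [0, 0, 0],
    [0, 0, 0],
    [0, 0, 0],
    [0, 0, 0]
  ]
}}

```text
time_s: 31.2
position: [0.5491, 0.1132, 0.0253]
eef_rot: [0.492, -0.512, 0.516, -0.479]
contact_force: [0.6, 0.7, 0.5]
width: 0.042
```

```bash
python3 - <<'E'
from h import *
goal([],0)
E
```

```text
t 31.2 jig pos [-30.6  76.6  25.3] zyaw -0.18 yaxis [-0.01  -0.016 -1.   ] j [ 0.12  0.21  1.76 -0.02  1.19  0.18] Fjig [0.58 0.76 0.48] w 0.042
ang [ 0.5  -0.18  0.93] turn 0.2
```

Released, no contact force. Lift straight up and clear away, then check.

Call:
{"api": "send_rows", "payload": {
  "grip": [130, 130, 130, 130, 130, 130, 130, 130, 130],
  "translation": [
    [0, -10, 0],
    [0, -30, 0],
    [0, -60, 0],
    [0, -100, 0],
    [0, -140, 0],
    [0, -170, -40],
    [0, -180, -90],
    [0, -180, -140],
    [0, -180, -140]
  ],
  "angular": [
    [0, 0, 0],
    [0, 0, 0],
    [0, 0, 0],
    [0, 0, 0],
    [0, 0, 0],
    [0, 0, 0],
    [0, 0, 0],
    [0, 0, 0],
    [0, 0, 0]
  ]
}}

```text
time_s: 32.33
position: [0.4089, 0.1243, 0.2081]
eef_rot: [0.491, -0.512, 0.516, -0.48]
contact_force: [0.6, -0.3, 0.5]
width: 0.0417
```

```bash
python3 - <<'E'
from h import *
goal([],0)
C={n:capture(n) for n in("top","scene")}
a=cv2.cvtColor(C["top"]["pixels"],cv2.COLOR_RGB2BGR)[140:220,245:415]; b=cv2.cvtColor(C["scene"]["pixels"],cv2.COLOR_RGB2BGR)[150:270,260:410]
f=lambda c,x,y,z:proj(c,W(x,y,z))[0]
print("expected carrier top corners in scene crop",[np.round((f(C["scene"],x,y,38)-[260,150])*4).tolist() for x,y in((0,25),(0,125),(-60,125),(-60,25))])
A=cv2.resize(a,(600,282),interpolation=cv2.INTER_CUBIC); B=cv2.resize(b,None,fx=4,fy=4,interpolation=cv2.INTER_CUBIC)[:,:]
B=cv2.resize(B,(390,312)); cv2.imwrite("pics/end.png",cv2.vconcat([A,cv2.copyMakeBorder(B,0,0,0,210,cv2.BORDER_CONSTANT)]))
for n,c in C.items():
    for t,z in(("carrier",.008),("blue_hinge",.045),("orange_tip",.045),("sample_ring",0),("loading_weight",0),("holder_cap",0),("felt_puck",0),("jar",0),("driver",0)):
        for d in tip_of(n,t)[:1]:
            p=at_z(c,d["uv"],z); print(n,t,round(d["score"],2),np.round(p[:2],3),np.round(inJ(p)) if z else "")
E
```

```text
t 32.33 jig pos [-171.2   80.2  208.1] zyaw -0.12 yaxis [-0.007 -0.015 -1.   ] j [ 0.19 -0.34  1.93 -0.01  1.56  0.24] Fjig [ 0.64 -0.3   0.53] w 0.0417
ang [ 0.37 -0.12  0.89] turn 0.1
expected carrier top corners in scene crop [[313.0, 275.0], [402.0, 195.0], [328.0, 161.0], [237.0, 236.0]]
top carrier 0.64 [0.544 0.108] [-35.  72.   8.]
top blue_hinge 0.59 [0.588 0.045] [12. 11. 45.]
top orange_tip 0.54 [0.543 0.186] [-41. 149.  45.]
top loading_weight 0.57 [ 0.305 -0.261] 
top holder_cap 0.52 [ 0.745 -0.223] 
top felt_puck 0.92 [0.756 0.194] 
top jar 0.77 [0.372 0.45 ] 
top driver 0.58 [0.76  0.007] 
scene carrier 0.87 [0.553 0.112] [-27.  75.   8.]
scene blue_hinge 0.57 [0.592 0.049] [16. 15. 45.]
scene orange_tip 0.59 [0.533 0.185] [-51. 147.  45.]
scene sample_ring 0.62 [0.293 0.258] 
scene loading_weight 0.91 [ 0.31  -0.255] 
scene holder_cap 0.72 [ 0.765 -0.216] 
scene felt_puck 0.66 [0.754 0.193] 
scene jar 0.6 [0.379 0.443] 
scene driver 0.69 [0.756 0.014]
```

```bash
python3 - <<'E'
from h import *
for n,z in(("top",38),):
    c=capture(n); g=cv2.cvtColor(c["pixels"],cv2.COLOR_RGB2GRAY).astype(np.float32)
    def prof(y,xs): 
        uv=np.array([proj(c,W(x,y,z))[0] for x in xs],np.float32); return cv2.remap(g,uv[:,:1],uv[:,1:],cv2.INTER_LINEAR)[:,0]
    xs=np.arange(-80,-45,.5); E=[]
    for y in list(range(32,56,3))+list(range(95,118,3)):
        p=prof(y,xs); m=(p[:20].mean()+p[-15:].mean())/2; k=np.where((p[:-1]<m)&(p[1:]>=m))[0]
        if len(k): E.append((y,xs[k[0]],p[:20].mean(),p[-15:].mean()))
    E=np.array(E); print(np.round(E,1).tolist()); q=np.polyfit(E[:,0],E[:,1],1); print("edge at y=75:",np.polyval(q,75),"slope rad",q[0])
    ys=np.arange(110,150,2); print("end profile",[ (int(y),int(prof(y,[-50])[0])) for y in ys])
E
```

```text
[[32.0, -62.0, 50.8, 75.9], [35.0, -62.0, 50.6, 80.4], [38.0, -61.5, 50.8, 85.9], [41.0, -60.5, 50.8, 88.0], [44.0, -60.0, 50.8, 88.2], [47.0, -60.0, 51.4, 90.9], [50.0, -59.0, 51.2, 101.0], [53.0, -56.5, 50.9, 119.4], [95.0, -59.5, 51.0, 94.6], [98.0, -60.0, 51.0, 89.4], [101.0, -60.5, 51.3, 89.0], [104.0, -60.5, 51.5, 88.6], [107.0, -61.0, 51.3, 83.9], [110.0, -61.5, 51.2, 77.6], [113.0, -62.0, 51.4, 77.3], [116.0, -61.5, 51.8, 84.5]]
edge at y=75: -60.506673881673905 slope rad -0.006673881673881354
end profile [(110, 75), (112, 74), (114, 76), (116, 83), (118, 88), (120, 89), (122, 68), (124, 57), (126, 52), (128, 52), (130, 52), (132, 52), (134, 52), (136, 52), (138, 52), (140, 52), (142, 53), (144, 53), (146, 53), (148, 53)]
```

```bash
python3 -c "
from cell import *
print(close_job())"
```

```text
the job is handed in; nothing more can be done
None
```

The job is handed in at about 32 s of robot time. As far as my checks show, the task is met, but the last check that the carrier still bears on the nose is inferred, not measured.

**Orange stop:** The first push slipped over the flag's end and pressed on it with about 63 N each in x and z. This was with the fingers, and I backed off at once. The second push brought the flag down to its end stop: z stopped changing at 14 N, and an image fit put it level to within about 2°. The cause of the slip was the fingertips sitting about 20 to 25 mm above the reported TCP, instead of 11 mm ahead of it as described. I allowed for that from then on.

**Carrier:** I gripped the bar, squared the carrier to the fence and slid it along with 4 to 10 N sideways. Contact with the nose showed clearly. At the press the total forward force was about 18.7 N. Less 9 to 10 N of drag, that leaves about 8.5 to 9.6 N on the nose, held for about 0.5 s. That force is an estimate; the nose force was not measured directly.

**Last checks, after release and with the gripper clear:**
- **Flush on the fence:** the carrier's outer edge read x = -60.5 mm (flush is -60) with a slope of about 0.007 rad.
- **Bearing on the nose:** its +y end read about y = 122.5 mm, within 1 mm of the pressed position.
- **Blue stop and bystanders:** I never touched the blue stop. Bystander detections matched the start to about 15 mm, which is within the detectors' scatter. The top view did not report the sample ring.
- **Picture limit:** the final picture could not be viewed because the 12-picture limit was reached, so these end checks are numeric only.

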